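# Load the reagent holders

### The arm

A 6-joint arm with a two-finger parallel gripper is mounted at the origin on the work surface. World frame = base frame: x ahead of the robot, y to its left, z up, the work surface at z = 0. Lengths are in m, angles in rad, forces in N, time in s.
With the tool pointing down it reaches from about 0.425 to 1.125 m from the base axis. Payload 14.9 kg.
Tool frame: the origin (TCP) lies midway between the tips of the shut fingers; the grasp point (between the pads) lies 19 mm behind it; z points along the fingers, x is the direction in which the jaws open and shut, and the axes are right-handed (so a half turn about z gives the same grasp; the last joint's range is limited). The gripper opens to 91 mm and grips with 3 to 60 N. Pads are 32 mm wide; open, the fingers measure 118 mm over their backs; the gripper's body (76 mm by 178 mm) begins 60 mm behind the grasp point.
Start: joints at [-1.146, 0.379, 1.734, -0, 1.028, -0.033], TCP at [0.309, -0.628, 0.214] pointing down, gripper open.
Joint ranges: [-2.77, 2.77], [-0.74, 2.19], [0, 2.66], [-1.06, 4.2], [0.31, 2.87], [-3.08, 3.08]. Speed limits (rad/s): [1.89, 1.89, 2.39, 3.14, 3.14, 3.14].

### API

Orientations are given as [roll, pitch, yaw] about the fixed x, y, z axes, in that order (R = Rz(yaw) Ry(pitch) Rx(roll)).
In Python, from plant import robot gives the robot as it stands. The module is installed in compiled form; this text tells all that it offers. Calls block until the motion is done:
- robot.goto(position, orientation): joint-space move of the TCP to a pose.
- robot.servo_line(position, rotation=None, feed=0.15, f_stop=None): straight line of the TCP; rotation=None keeps the orientation; feed is the mean speed in m/s. With f_stop (N) it stops when the force on the tool has changed by that much, and returns True; else False.
- robot.goto_joints(angles): joint-space move.
- robot.set_gripper(opening, force=None): finger opening in m; force is the grip in N (None keeps the last); returns when the fingers have stopped.
- robot.pause(seconds).
- robot.inverse_kinematics(position, orientation): joint angles nearest the present ones, or None.
- robot.sense(): the state.
- robot.grab_frame(name): name is "side" or "top" or "wrist"; returns a dict with "pixels" (384x512x3 uint8, blue, green, red), "fx", "fy", "cx", "cy" (pixels), "extrinsics" (4x4, takes a point from world to camera coordinates). Camera axes: x right, y up, looking along -z (the intrinsics and any distortion apply to the point x, -y, -z); pixel columns grow to the right and rows downward; lengths in m; the calibration is good to about 2 mm. A picture is of the moment at which its call begins. There is no depth.
A pose or a line that the arm cannot do raises robot.MotionError and nothing moves.
- robot.hand_in(): hands the job in, once; it reports no verdict.
The state is a dict: "time": time; "joint_pos": joint angles; "qd": joint speeds; "joint_efforts": joint torques, N m; "ee_pos": TCP position; "eef_rot": TCP orientation; "ft_force": force on the tool from outside, world axes, zero at the start; "ft_torque": the same for the moment, N m; "grip_width": finger opening in m.
Only numpy, scipy, OpenCV 4.12 (cv2) and the standard library are available. Lean on these libraries where they do the work, as an engineer would, in place of code of your own. Each camera call takes 0.05 s, during which the arm holds its last target. There are 200 camera calls.

### The job

Load the analyser's four reagents: put the large round bottle, the small round bottle, the square bottle and the oblong twin cassette each into the grey holder whose recess matches its shape and size, standing upright and flat on the recess floor. Keep the containers upright on the way, set them down without dropping them, and leave the tube rack and the specimen jar where they are.

Things in the scene. Friction and masses are not known exactly. Their poses are not given: they have to be found in the camera images.
- big_round_mid (a point): Centre (half-way up) of the large round reagent bottle, white with a blue cap: body 60 mm diameter up to 56 mm high, then a shoulder. 82 mm tall over the cap, about 170 g, loose, standing upright on the counter; this point is 41 mm above its underside. z is up.
- small_round_mid (a point): Centre (half-way up) of the small round reagent bottle, white with a blue cap: body 40 mm diameter up to 46 mm high, then a shoulder. 72 mm tall over the cap, about 70 g, loose, standing upright on the counter; this point is 36 mm above its underside. z is up.
- square_mid (a point): Centre (half-way up) of the square reagent bottle, white with one blue cap: body 48 x 48 mm (x, y), 60 mm high with upright flat sides. 78 mm tall over the cap, about 140 g, loose, standing upright on the counter; this point is 39 mm above its underside. z is up.
- oblong_mid (a point): Centre (half-way up) of the oblong twin reagent cassette, white with two blue caps: body 36 mm (its x) x 76 mm (its y), 54 mm high with upright flat sides. 72 mm tall over the cap, about 150 g, loose, standing upright on the counter; this point is 36 mm above its underside. z is up.
- big_round_seat (a point): Holder of the large round reagent bottle: grey plastic, fixed to the counter, with a round recess 70 mm across in a 92 x 92 mm plate; the recess has a black floor. The plate is 12 mm thick, the recess 8 mm deep. This point is the centre of the recess floor, 4 mm above the counter; x and y run along the plate sides, z up. There are 5 mm to spare all round the container when centred.
- small_round_seat (a point): Holder of the small round reagent bottle: grey plastic, fixed to the counter, with a round recess 50 mm across in a 92 x 92 mm plate; the recess has a black floor. The plate is 12 mm thick, the recess 8 mm deep. This point is the centre of the recess floor, 4 mm above the counter; x and y run along the plate sides, z up. There are 5 mm to spare all round the container when centred.
- square_seat (a point): Holder of the square reagent bottle: grey plastic, fixed to the counter, with a square recess 58 x 58 mm in a 92 x 92 mm plate; the recess has a black floor. The plate is 12 mm thick, the recess 8 mm deep. This point is the centre of the recess floor, 4 mm above the counter; x and y run along the plate sides, z up. There are 5 mm to spare all round the container when centred and turned to match.
- oblong_seat (a point): Holder of the oblong twin reagent cassette: grey plastic, fixed to the counter, with an oblong recess 46 mm (its x) x 86 mm (its y) in a 72 x 108 mm plate; the recess has a black floor. The plate is 12 mm thick, the recess 8 mm deep. This point is the centre of the recess floor, 4 mm above the counter; x and y run along the plate sides, z up. There are 5 mm to spare all round the container when centred and turned to match.
- tube_rack: Bystander: clear rack of capped blood tubes, 200 x 70 mm (x, y), 86 mm high, loose. Origin at the centre of its underside.
- specimen_jar: Bystander: clear specimen jar with a yellow lid, 64 mm diameter, 70 mm high, loose. Origin at the centre of its underside.
Mind the look-alikes: they are no part of the job. What is shaped like the part that bears square_seat but blue, green or purple is not meant.

How it is judged:
At the end, for the whole second after the job is handed in: Each of the four containers stands upright (within 0.08 rad) in its own holder, centred within 9 mm and with its underside on the recess floor (within 4 mm), released and at rest; the tube rack and the specimen jar are within 20 mm of where they began (horizontal distance between big_round_mid and big_round_seat below 0.009 m and z of big_round_mid in the frame of big_round_seat between 0.037 and 0.045 m and angle between each of big_round_mid, small_round_mid, square_mid, oblong_mid's own z axis and vertical below 0.08 rad and linear speed of each of big_round, small_round, square, oblong below 0.02 m/s and horizontal distance between small_round_mid and small_round_seat below 0.009 m and z of small_round_mid in the frame of small_round_seat between 0.032 and 0.04 m and horizontal distance between square_mid and square_seat below 0.009 m and z of square_mid in the frame of square_seat between 0.035 and 0.043 m and horizontal distance between oblong_mid and oblong_seat below 0.009 m and z of oblong_mid in the frame of oblong_seat between 0.032 and 0.04 m and distance of each of tube_rack, specimen_jar from where it was at the start of the episode below 0.02 m); the robot touches nothing.
It fails at once if a reagent container is tipped over (more than 40 degrees) (angle between any of big_round_mid, small_round_mid, square_mid, oblong_mid's own z axis and vertical above 0.7 rad).
It fails at once if a reagent container is dropped: let go of by the fingers with its underside more than 30 mm above its holder's recess floor ((contact force between big_round and the fingers below 0.05 N and height (world z) of big_round_mid above 0.075 m) or (contact force between small_round and the fingers below 0.05 N and height (world z) of small_round_mid above 0.07 m) or (contact force between square and the fingers below 0.05 N and height (world z) of square_mid above 0.073 m) or (contact force between oblong and the fingers below 0.05 N and height (world z) of oblong_mid above 0.07 m)).
It fails at once if the tube rack is shifted by more than 20 mm (distance of tube_rack from where it was at the start of the episode above 0.02 m).
It fails at once if the specimen jar is shifted by more than 20 mm (distance of specimen_jar from where it was at the start of the episode above 0.02 m).
It also fails if it takes over 106 s, if anything falls off the work surface, if the arm or the gripper's body presses on something with over 40 N, if the wrist force passes 120 N, or if a joint passes its speed limit or range.

## Working session

There is one attempt and no reset: what is moved stays moved. The work goes in short steps, each a Python script; the robot and the scene stay as the last script left them, time stands still between calls to the robot, and variables do not carry over. Pictures are saved under pics/ and viewed, about 12 in all and at most 16, crops included, and the job is handed in when it is done.

```bash
mkdir -p pics; cat > h.py <<'E'
import numpy as np, cv2, pickle
from plant import robot
def snap(n,tag):
    f=robot.grab_frame(n); cv2.imwrite(f'pics/{tag}.png',f['pixels']); pickle.dump(f,open(f'pics/{tag}.pkl','wb')); return f
def ray(f,u,v,z):
    E=np.array(f['extrinsics']);R,t=E[:3,:3],E[:3,3]
    d=R.T@np.array([(u-f['cx'])/f['fx'],-(v-f['cy'])/f['fy'],-1.]);c=-R.T@t
    return c+d*(z-c[2])/d[2]
def proj(f,p):
    E=np.array(f['extrinsics']);q=E[:3,:3]@np.array(p)+E[:3,3]
    return np.array([f['cx']+f['fx']*q[0]/-q[2],f['cy']-f['fy']*q[1]/-q[2]])
E
python3 - <<'E'
from h import *
for n in ['top','side']:
    f=snap(n,n+'0'); print({k:v for k,v in f.items() if k!='pixels'}); cv2.imwrite(f'pics/{n}0b.png',cv2.resize(f['pixels'],(800,600),interpolation=cv2.INTER_CUBIC))
print(robot.sense())
E
```

```text
{'fx': 350.35108626426137, 'fy': 350.35108626426137, 'cx': 255.77306351869234, 'cy': 192.53736370931125, 'extrinsics': array([[ 0.02656302, -0.99949543, -0.01741512, -0.00675163],
       [ 0.99780033,  0.02545145,  0.06121054, -0.5473042 ],
       [-0.06073641, -0.01900275,  0.99797294, -1.12687419],
       [ 0.        ,  0.        ,  0.        ,  1.        ]])}
{'fx': 436.5840646805512, 'fy': 436.5840646805512, 'cx': 263.38292389011264, 'cy': 191.95835318515063, 'extrinsics': array([[-0.94467601, -0.3279962 ,  0.00239393,  0.53637002],
       [ 0.24094585, -0.68896942,  0.68356875, -0.1916707 ],
       [-0.22255861,  0.6463278 ,  0.72988221, -1.23103359],
       [ 0.        ,  0.        ,  0.        ,  1.        ]])}
{'time': 0.1, 'joint_pos': array([-1.14628031e+00,  3.79337193e-01,  1.73469311e+00,  1.50357610e-05,
        1.02848139e+00, -3.33097405e-02]), 'qd': array([ 0.00020233, -0.0017259 , -0.00146064,  0.00340384, -0.0009445 ,
       -0.00052694]), 'joint_efforts': array([-3.11804572e-03, -7.65036106e+01, -4.35292304e+01,  6.51404983e-02,
        3.98368493e-02, -6.19026494e-06]), 'ee_pos': array([ 0.30925449, -0.6276128 ,  0.21338158]), 'eef_rot': array([-3.14154918e+00,  9.18096379e-04, -1.11297832e+00]), 'ft_force': array([-0.15502535,  0.20101823, -0.75300067]), 'ft_torque': array([-0.04097775,  0.05024559,  0.02248049]), 'grip_width': 0.09112839407091498}
```

View pics/top0b.png

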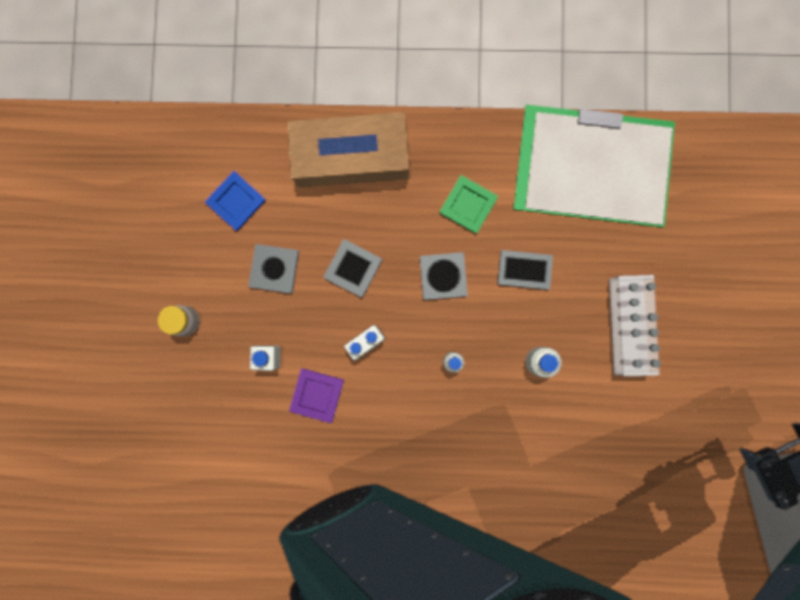

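View pics/side0b.png

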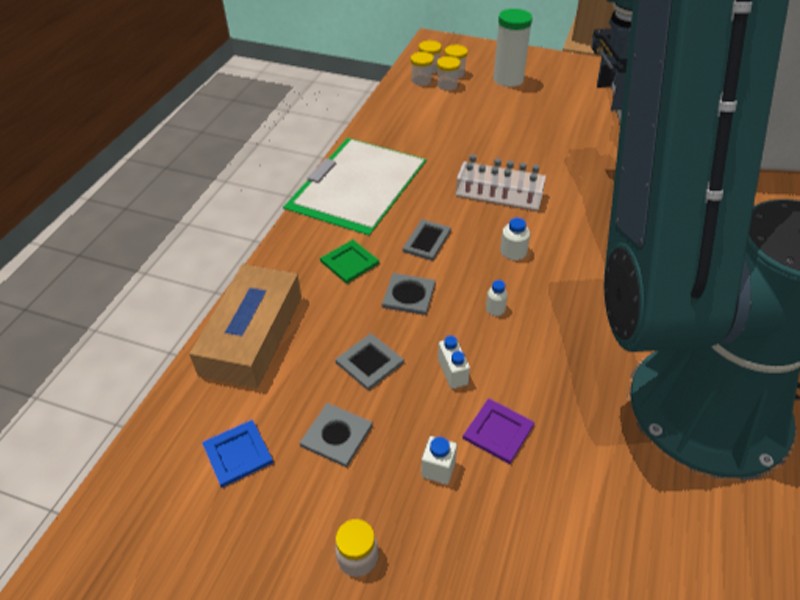

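Top view (at 800x600): holders small round (273,268), square (353,268), big round (443,275), oblong (526,270). The containers are square (263,359), oblong (364,343), small (453,363), big (544,363). The square recess appears in grey at (353,268), blue at (235,201), green at (469,204) and purple at (317,395); only the grey one fits. I'll confirm that in a crop and measure.

```bash
cat > m.py <<'E'
from h import *
f=pickle.load(open('pics/top0.pkl','rb')); im=f['pixels']; hsv=cv2.cvtColor(im,cv2.COLOR_BGR2HSV)
S=.64
vis=cv2.resize(im[145:265,155:365],None,fx=3.8,fy=3.8,interpolation=cv2.INTER_CUBIC)
def draw(pts,c): cv2.polylines(vis,[np.int32((np.array([proj(f,p) for p in pts])-[155,145]+.5)*3.8)],True,c,1)
def comp(mask,u,v):
    n,l,s,c=cv2.connectedComponentsWithStats(mask.astype(np.uint8)); 
    ks=[k for k in range(1,n) if s[k,4]>8]; k=min(ks,key=lambda k:np.hypot(*(c[k]-[u,v]))); return l==k,c[k],s[k,4]
h,s,v=cv2.split(hsv)
for n,(u,vv) in dict(small=(273,268),square=(353,268),big=(443,275),oblong=(526,270)).items():
    u*=S;vv*=S
    m,c,a=comp((s<70)&(v<170),u,vv)
    cnt=max(cv2.findContours(m.astype(np.uint8),cv2.RETR_EXTERNAL,cv2.CHAIN_APPROX_NONE)[0],key=cv2.contourArea)[:,0,:]
    w=np.float32([ray(f,x,y,.012)[:2] for x,y in cnt]); r=cv2.minAreaRect(w)
    print(n,'plate',np.round(r[0],4),np.round(r[1],4),round(r[2],2),'dist',np.hypot(*r[0]).round(3))
    draw([(*p,.012) for p in cv2.boxPoints(r)],(0,255,255))
for n,(u,vv,z) in dict(square=(261,359,.078),ob1=(356,349,.072),ob2=(371,337,.072),small=(454,363,.072),big=(547,364,.082)).items():
    m,c,a=comp((h>100)&(h<125)&(s>150),u*S,vv*S); p=ray(f,*c,z-.004); print(n,np.round(p,4),a,np.hypot(*p[:2]).round(3))
    t=np.arange(0,6.28,.3); draw([(p[0]+.012*np.cos(q),p[1]+.012*np.sin(q),z) for q in t],(0,255,255))
cv2.imwrite('pics/crop1.png',vis)
E
python3 m.py
```

```text
small plate [0.6098 0.2769] [0.0934 0.0932] 83.0 dist 0.67
square plate [0.6152 0.1094] [0.094  0.0925] 63.85 dist 0.625
big plate [ 0.6028 -0.0816] [0.0933 0.0924] 5.81 dist 0.608
oblong plate [ 0.6205 -0.2525] [0.1084 0.0735] 85.59 dist 0.67
square [0.4232 0.2803 0.074 ] 57 0.508
ob1 [0.4484 0.0927 0.068 ] 23 0.458
ob2 [0.4712 0.0621 0.068 ] 22 0.475
small [ 0.424  -0.1045  0.068 ] 31 0.437
big [ 0.43   -0.2863  0.078 ] 78 0.517
```

View pics/crop1.png

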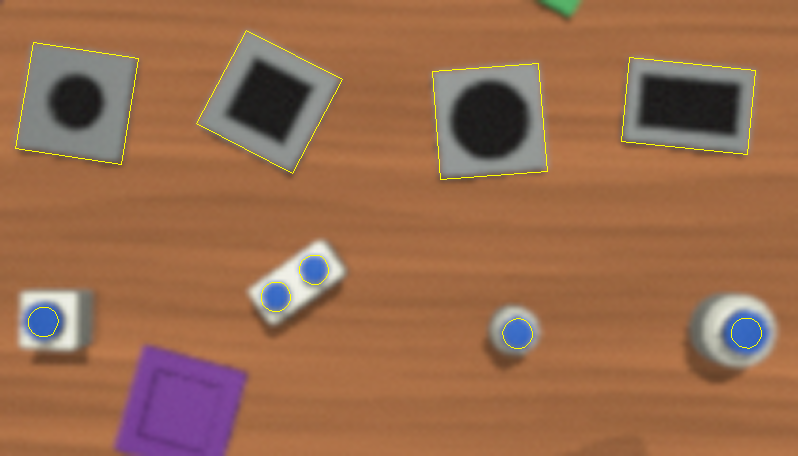

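The crop confirms it: four grey holders, with the grey square recess at crop (270,100); the plate outlines fit to 1–2 mm. Next come the body corners for the yaws, and a cross-check of the points in the side camera.

```bash
python3 - <<'E'
from h import *
f=pickle.load(open('pics/top0.pkl','rb'))
for n,z,c in [('sq',.060,[(21,291),(80,291),(78,350),(19,349)]),('ob',.054,[(248,292),(323,240),(346,271),(271,323)])]:
    r=cv2.minAreaRect(np.float32([ray(f,155+x/3.8-.5+.13,145+y/3.8-.5+.13,z)[:2] for x,y in c])); print(n,np.round(r[0],4),np.round(r[1],4),r[2])
g=pickle.load(open('pics/side0.pkl','rb')); im=g['pixels']
vis=cv2.resize(im[140:320,185:350],None,fx=3.3*1.0,fy=3.3,interpolation=cv2.INTER_CUBIC)
def pl(p,c=(0,255,255)): cv2.polylines(vis,[np.int32((np.array([proj(g,q) for q in p])-[185,140]+.5)*3.3)],True,c,1)
def rect(x,y,z,a,w,h): return [(*q,z) for q in cv2.boxPoints(((x,y),(w,h),a))]
for a in [(.6098,.2769,.012,83,.092,.092),(.6152,.1094,.012,63.85,.092,.092),(.6028,-.0816,.012,5.8,.092,.092),(.6205,-.2525,.012,85.6,.108,.072)]: pl(rect(*a))
for x,y,z,r in [(.4232,.2803,.078,.013),(.4484,.0927,.072,.01),(.4712,.0621,.072,.01),(.424,-.1045,.072,.011),(.43,-.2863,.082,.015)]:
    pl([(x+r*np.cos(t),y+r*np.sin(t),z) for t in np.arange(0,6.28,.3)])
for x,y,r in [(.424,-.1045,.02),(.43,-.2863,.03)]: pl([(x+r*np.cos(t),y+r*np.sin(t),.0) for t in np.arange(0,6.28,.3)],(255,0,255))
pl(rect(.4232,.2803,0,0,.048,.048),(255,0,255)); pl(rect(.4598,.0774,0,-53.3,.076,.036),(255,0,255))
cv2.imwrite('pics/crop2.png',vis)
E
```

```text
sq [0.4237 0.2797] [0.0484 0.0491] 0.625367283821106
ob [0.4607 0.0769] [0.032  0.0766] 36.250980377197266
```

View pics/crop2.png

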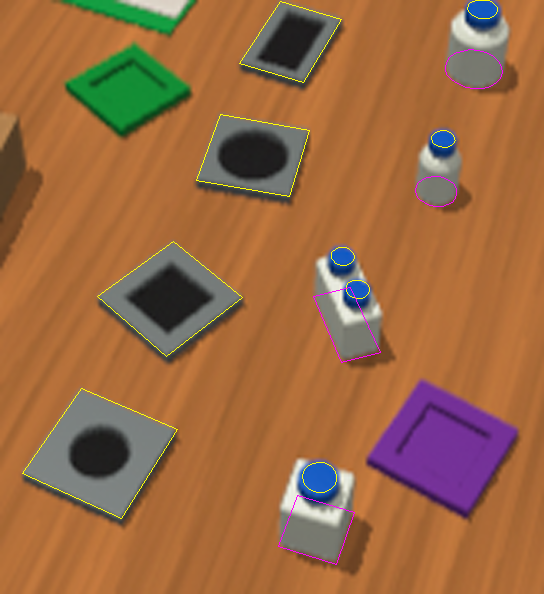

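The top-view estimates reproject within about 1 px in the side view, so I'm moving. The order keeps the paths clear: oblong, small, big, square. Oblong goes first, with a check.

```bash
cat >> h.py <<'E'
from math import pi,radians
def wrap(a): return (a+pi)%(2*pi)-pi
def pick(x,y,yaw,opening,zt,name):
    o=[pi,0,radians(yaw)]
    robot.goto([x,y,.15],o); robot.set_gripper(opening,20)
    robot.servo_line([x,y,zt],feed=.15); robot.set_gripper(0,20)
    s=robot.sense(); print(name,'grip',s['grip_width'].round(4),'t',round(s['time'],1)); 
def place(x,y,yaw,zt,rel,up=.06,feed=.25):
    s=robot.sense(); p=s['ee_pos']
    robot.servo_line([p[0],p[1],zt+up],feed=.15)
    robot.servo_line([x,y,zt+up],[pi,0,radians(yaw)],feed=feed)
    robot.servo_line([x,y,zt+.014],feed=.12); robot.pause(.2)
    hit=robot.servo_line([x,y,zt+.002],feed=.04,f_stop=6)
    s=robot.sense(); print('down',hit,s['ee_pos'].round(4),'want',zt+.004,'w',s['grip_width'].round(4),s['ft_force'].round(1),'t',round(s['time'],1)); return s
def release(rel):
    robot.set_gripper(rel); p=robot.sense()['ee_pos']
    robot.servo_line([p[0],p[1],.15],feed=.2); print('t',round(robot.sense()['time'],1))
E
python3 - <<'E'
from h import *
zt=.016
pick(.4603,.0771,36.3,.075,zt,'oblong')
s=place(.6205,-.2525,-4.4,zt,.065)
if abs(s['ee_pos'][2]-zt-.004)<.003: release(.06); snap('wrist','w1'); snap('side','s1')
E
```

```text
Traceback (most recent call last):
  File "h.py", line 18, in pick
    s=robot.sense(); print(name,'grip',s['grip_width'].round(4),'t',round(s['time'],1));
                                       ^^^^^^^^^^^^^^^^^^^^^
AttributeError: 'float' object has no attribute 'round'
```

```bash
sed -i "s/s\['grip_width'\].round(4)/round(s['grip_width'],4)/" h.py
python3 - <<'E'
from h import *
s=robot.sense(); print(s['grip_width'],s['ee_pos'],s['time'])
zt=.016
if abs(s['grip_width']-.036)<.003:
  s=place(.6205,-.2525,-4.4,zt,.065)
  if abs(s['ee_pos'][2]-zt-.004)<.003: release(.06); snap('wrist','w1'); snap('side','s1')
E
```

```text
0.03559674548152222 [0.46035628 0.07712887 0.01607562] 4.8417
down True [ 0.6208 -0.2526  0.0188] want 0.02 w 0.0362 [-0.8  0.1 -0.7] t 8.1
t 9.4
```

```bash
python3 - <<'E'
from h import *
a=cv2.imread('pics/w1.png');b=cv2.imread('pics/s1.png')
c=cv2.resize(b[130:210,230:330],None,fx=3.84,fy=4.8,interpolation=cv2.INTER_CUBIC)
cv2.imwrite('pics/c3.png',np.hstack([cv2.resize(a,(410,384)),c]))
E
```

```text
(no output)
```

View pics/c3.png

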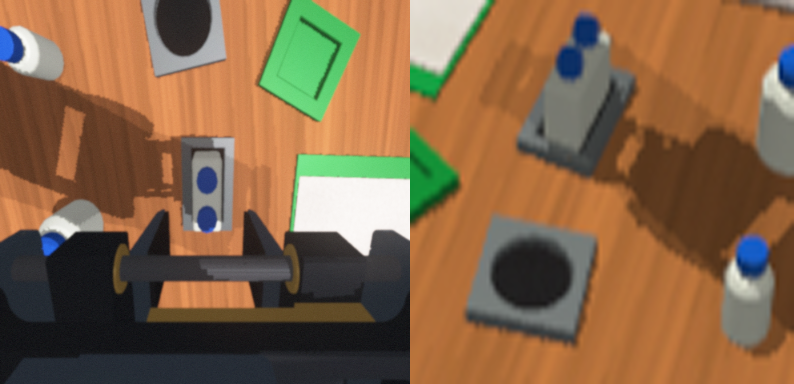

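The cassette is in its recess, with a dark gap all round: wrist view (207,190), side crop (575,100). Carrying on with the other three, stopping if any check fails.

```bash
python3 - <<'E'
from h import *
for n,zt,w,op,rel,a,b in [('small',.016,.040,.08,.07,(.424,-.1045,0),(.6098,.2769,0)),('big',.02,.060,.09,.088,(.43,-.2863,-20),(.6028,-.0816,-20)),('square',.02,.048,.08,.075,(.4235,.280,.6),(.6152,.1094,-26.3))]:
    pick(*a,op,zt,n)
    if abs(robot.sense()['grip_width']-w)>.003: print('bad grip');break
    s=place(*b,zt,rel)
    if abs(s['ee_pos'][2]-zt-.004)>.003: print('bad height');break
    release(rel)
else:
    robot.goto([.45,-.3,.25],[pi,0,-.6])
    b=snap('side','s2')['pixels']; a=snap('top','t2')['pixels']
    A=cv2.resize(a[145:240,155:365],None,fx=3.8,fy=3.8,interpolation=cv2.INTER_CUBIC); cv2.imwrite('pics/c4.png',A)
    cv2.imwrite('pics/c5.png',cv2.resize(b[100:370,180:360],None,fx=2.2,fy=2.2,interpolation=cv2.INTER_CUBIC))
print(robot.sense()['time'])
E
```

```text
small grip 0.0394 t 12.7
down True [0.6102 0.2771 0.0189] want 0.02 w 0.0394 [ 0.2 -0.5  1.2] t 16.2
t 17.6
big grip 0.0591 t 21.9
down True [ 0.6031 -0.0817  0.0233] want 0.024 w 0.059 [ 0.3  0.3 -2. ] t 24.7
t 26.1
square grip 0.048 t 29.6
down True [0.6155 0.1094 0.0232] want 0.024 w 0.048 [ 0.9 -0.  -1.2] t 32.3
t 33.7
35.4667
```

View pics/c4.png

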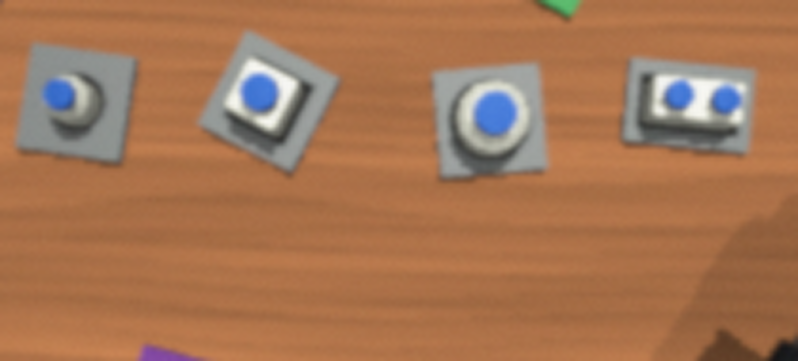

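View pics/c5.png

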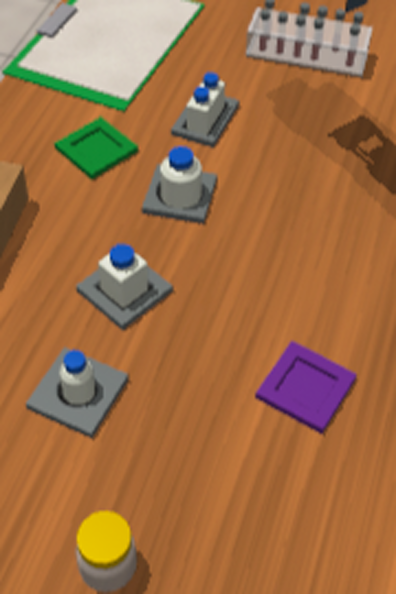

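All four stand upright in their recesses: top crop (60,95), (260,93), (495,113), (703,97). One numeric check of the caps and bystanders, then I hand in.

```bash
python3 - <<'E'
from h import *
seats=dict(small=(.6098,.2769,.076),square=(.6152,.1094,.082),big=(.6028,-.0816,.086),oblong=(.6205,-.2525,.076))
ok=True
for tag in 't2','s2':
    f=pickle.load(open(f'pics/{tag}.pkl','rb')); h,s,v=cv2.split(cv2.cvtColor(f['pixels'],cv2.COLOR_BGR2HSV)); m=(h>100)&(h<125)&(s>150)
    for n,(x,y,z) in seats.items():
        c=proj(f,(x,y,z-.004)); V,U=np.nonzero(m); k=np.hypot(U-c[0],V-c[1])<(18 if n=='oblong' else 11)
        p=ray(f,U[k].mean(),V[k].mean(),z-.004); d=p[:2]-[x,y]; print(tag,n,k.sum(),(d*1000).round(1)); ok&=np.hypot(*d)<.007
    o=pickle.load(open('pics/'+tag[0].replace('t','top').replace('s','side')+'0.pkl','rb'))
    for n,lo in (('yellow jar',(20,150,120)),):
        g=lambda F:np.argwhere(cv2.inRange(cv2.cvtColor(F['pixels'],cv2.COLOR_BGR2HSV),lo,(32,255,255))[180 if tag=='t2' else 300:,:260]>0).mean(0)
        print(n,'shift px',g(f)-g(o))
print(ok)
E
```

```text
t2 small 35 [-0.2 -0.1]
t2 square 49 [-0.8  1. ]
t2 big 69 [-1.6 -0.6]
t2 oblong 48 [-0.8  1.4]
yellow jar shift px [0. 0.]
s2 small 74 [-1.   0.8]
s2 square 87 [-1.3  3.7]
s2 big 85 [-1.8  2.3]
s2 oblong 63 [-1.3  4.1]
yellow jar shift px [-0.02050857  0.01788528]
True
```

```bash
python3 -c "
from h import *
robot.hand_in()"
```

```text
the job is handed in; nothing more can be done
```

All four containers are standing in their own grey holders, and the job is handed in. The robot clock was about 35 s at the last picture, against the 106 s limit; the simulator gives no verdict.

- **Method:** I located everything in the top image and cross-checked it in the side image. The oblong cassette went first, then the small round, big round and square bottles. Each was lowered until it touched the recess floor and released there.
- **Touchdown heights:** every container stopped within about 1.2 mm of the expected height.
- **Centring:** the top camera puts the caps within 1.7 mm of the holder centres. The side camera reads up to 4.3 mm (square and oblong). That is a slight disagreement between the two, but well inside 9 mm. The side figure comes from the visible cap area, which includes the cap's side, so it is probably biased.
- **Upright:** judged by eye in the final pictures; I did not measure the tilt.
- **Bystanders:** the specimen jar has not moved (0 pixel shift). I did not measure the tube rack; the arm never went near it at low height, and it stands normally in the final side view.

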